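# Finish turning the cheeses

### The job

In the cheese cellar two small wheels were left standing on edge, each on its own board, halfway through turning. Push each one over with the fingertips so that it comes to lie flat on its own board with the pale face up and the brown face down. Push gently, do not pinch or lift the cheeses, and leave the tally blocks, the jar and the brush where they are.

Things in the scene. Friction and masses are not known exactly. Their poses are not given: they have to be found in the camera images.
- cheese_a: cheese wheel, 110 mm across, 45 mm thick, 0.43 kg, one flat face pale cream (its +y axis points out of it), the other dark brown; origin at its centre. Starts on its rim within 12 mm of the middle of board_a, top 132 mm above the table, pale face to the board's +y end. A push of 1 to 3 N near the top tips it past 22 degrees and it falls flat; pushed low it may slide.
- cheese_b: cheese wheel, 110 mm across, 45 mm thick, 0.43 kg, one flat face pale cream (its +y axis points out of it), the other dark brown; origin at its centre. Starts on its rim within 12 mm of the middle of board_b, top 132 mm above the table, pale face to the board's -y end. A push of 1 to 3 N near the top tips it past 22 degrees and it falls flat; pushed low it may slide.
- board_a: a fixed pale wooden board lying on the table, 170 mm (x) by 330 mm (y) by 22 mm thick, origin at the centre of its underside. Two dark dowels, 12 mm thick and 30 mm long along y, to stop rolling, are fixed on its top at x = -37 mm and x = +37 mm, y = 0; the rest of the top is flat. cheese_a stands on it.
- board_b: a fixed pale wooden board lying on the table, 170 mm (x) by 330 mm (y) by 22 mm thick, origin at the centre of its underside. Two dark dowels, 12 mm thick and 30 mm long along y, to stop rolling, are fixed on its top at x = -37 mm and x = +37 mm, y = 0; the rest of the top is flat. cheese_b stands on it.
- tally_a: a loose blue painted wooden tally block, 30 x 30 x 24 mm high, origin at the centre of its underside, standing on board_a near one end, on the side of the cheese's pale face, beside the line of the push; to be left alone.
- tally_b: a loose red painted wooden tally block, 30 x 30 x 24 mm high, origin at the centre of its underside, standing on board_b near one end, on the side of the cheese's pale face, beside the line of the push; to be left alone.
- jar: a loose amber glass jar, 60 mm across, 90 mm high, origin at the centre of its underside, standing on the table beside board_a, beyond its far (+x) edge; to be left alone.
- brush: a loose hand brush lying on the table beside board_b, beyond its far (+x) edge, its length along its x axis, about 200 mm long, 20 mm high, origin under its middle; to be left alone.
There are look-alikes about, which are no part of the job. Leave any pink, purple or turquoise look-alike of the cheese_b alone.

How it is judged:
At the end, for the whole second after the job is handed in: Each cheese lies flat (within 0.1 rad, centre 40 to 50 mm above the underside of its board) and at rest on its own board, pale face up, its centre over the board (within 70 mm of the middle across it and 150 mm along it) (angle between each of cheese_a, cheese_b's own y axis and vertical below 0.1 rad and z of cheese_a in the frame of board_a between 0.04 and 0.05 m and x of cheese_a in the frame of board_a between -0.07 and 0.07 m and y of cheese_a in the frame of board_a between -0.15 and 0.15 m and linear speed of each of cheese_a, cheese_b below 0.02 m/s and angular speed of each of cheese_a, cheese_b below 0.2 rad/s and z of cheese_b in the frame of board_b between 0.04 and 0.05 m and x of cheese_b in the frame of board_b between -0.07 and 0.07 m and y of cheese_b in the frame of board_b between -0.15 and 0.15 m); the robot touches nothing.
It fails at once if a cheese is lifted off its board (about 20 mm clear of it) ((height (world z) of cheese_a above 0.1 m or (angle between cheese_a's own y axis and vertical below 0.5 rad and height (world z) of cheese_a above 0.0875 m) or (angle between cheese_a's own y axis and vertical below 0.2 rad and height (world z) of cheese_a above 0.075 m)) or (height (world z) of cheese_b above 0.1 m or (angle between cheese_b's own y axis and vertical below 0.5 rad and height (world z) of cheese_b above 0.0875 m) or (angle between cheese_b's own y axis and vertical below 0.2 rad and height (world z) of cheese_b above 0.075 m))).
It fails at once if a cheese is taken between the fingers ((distance between the grasp point and cheese_a below 0.07 m and y of the grasp point in the frame of cheese_a between -0.015 and 0.015 m and contact force between the fingers and cheese_a above 1 N) or (distance between the grasp point and cheese_b below 0.07 m and y of the grasp point in the frame of cheese_b between -0.015 and 0.015 m and contact force between the fingers and cheese_b above 1 N)).
It fails at once if a cheese is pressed by the fingers with more than 20 N (contact force between the fingers and cheese_a above 20 N or contact force between the fingers and cheese_b above 20 N).
It fails at once if a tally block, the jar or the brush is shifted by more than 15 mm (distance of any of tally_a, tally_b, jar, brush from where it was at the start of the episode above 0.015 m).
It fails at once if the jar is knocked over (angle between jar's own z axis and vertical above 0.4 rad).
It also fails if it takes over 45 s, if anything falls off the work surface, if the arm or the gripper's body presses on something with over 40 N, if the wrist force passes 120 N, or if a joint passes its speed limit or range.

### The arm

A 7-joint arm with a two-finger parallel gripper is mounted at the origin on the work surface. World frame = base frame: x ahead of the robot, y to its left, z up, the work surface at z = 0. Lengths are in m, angles in rad, forces in N, time in s.
With the tool pointing down it reaches from about 0.425 to 0.925 m from the base axis. Payload 6.8 kg.
Tool frame: the origin (TCP) lies midway between the tips of the shut fingers; the grasp point (between the pads) lies 19 mm behind it (r.grip_depth is the distance from the TCP to the grasp point, in m); z points along the fingers, y is the line along which they close (so a half turn about z gives the same grasp; the last joint's range is limited). The gripper opens to 85 mm and grips with 20 to 120 N. Pads are 22 mm wide; open, the fingers measure 114 mm over their backs; the gripper's body (76 mm by 85 mm) begins 54 mm behind the grasp point. The pads swing forward as they close: fully open they stand 13 mm farther back than shut.
Start: joints at [-1.316, 0.477, 0.022, 1.555, -0.011, 1.109, -0.083], TCP at [0.24, 0.631, 0.209] pointing down, gripper open.
Joint ranges: [-2.96, 2.96], [-0.34, 2.1], [-1.41, 1.46], [0.24, 2.44], [-1.37, 4.51], [0.17, 1.92], [-2.96, 2.96]. Speed limits (rad/s): [2.39, 2.39, 3.14, 3.14, 3.14, 3.14, 3.14].

### API

Orientations are given as a rotation vector (axis times angle).
In Python, from bench import telemetry, grab_frame, calibration, order, silhouettes, r gives the robot as it stands.
- The arm moves only by the tool apply_moves, never from a script. Its argument "moves" is a list of rows, each a list of 7 numbers: the turn, a rotation vector about the tool's x, y, z scaled (see below), then the shift along the tool's x, y, z scaled (see below), then the opening, from -1 (shut) to 1 (fully open). A call has exactly 8 rows; each row shifts and turns the commanded pose from where the row before left it, along the tool's axes as they then stand; what a row does not reach is not made up. The controller multiplies each number of a shift by 1000 mm and each number of a turn by 6 degrees. A row lasts 1/12 s, in which the tool goes at most 41.7 mm and 7.16 degrees, less where a joint would pass 70% of its speed; a pose out of reach is approached as far as the arm can. A call with a number of a shift or a turn outside -1 to 1 is refused whole. A call with a gripper value outside its range is refused whole. The fingers move at their own pace and stop on an object; "grip_force" is the grip in N (left out, the last holds). Time passes only in rows, so rows that do not move let the fingers close, or fill a call up. It gives the time, the measured TCP pose, the force, the opening and the grip force at its end, in the units of the state.
- telemetry.get_obs(): the state, without advancing time (a new reading comes with each control period).
- grab_frame(name): name is "scene" or "top" or "wrist"; returns the picture (420x560x3 uint8, blue, green, red); there is no depth.
- calibration(name): a dict with "fx", "fy", "cx", "cy" (pixels), "world_from_camera" (4x4, takes a point from camera to world coordinates); the wrist camera has in their place "mount" (4x4, takes a point from camera to tool coordinates, whose origin is the TCP and whose axes are the flange's). Camera axes: x right, y down, z forward; pixel columns grow to the right and rows downward; lengths in m; the calibration is good to about 2 mm. The wrist camera is an equidistant fisheye: a pixel r from the principal point sees the ray r / f radians off the axis. A picture is of the moment at which its call begins: read the wrist's pose just before it. calibration takes no time and is no camera call.
- order.hand_in(): hands the job in; it is judged then, once.
Trained networks look in the newest picture that a camera, given by its name, has taken for a name from the list of things; names that differ only in an ending like _2 or _b are one class to them, and where a whole thing is asked for, a point or a joint stands for the part that bears it (a point fixed in the world has none). Each returns a list of dicts, best first, with "p" (0 to 1); they miss things now and then, are a little off and sometimes report something else, mostly with a low value. They report only what shows in the picture. A call takes as long as a camera call. They do not tell look-alikes from the thing itself.
- silhouettes(thing, camera): "mask" (420x560 bool, what is visible of it) and "extent" ([centre column, centre row, width, height] in pixels, round what is visible of it).
The state is a dict: "clock": time; "joints": joint angles; "qvel": joint speeds; "tau": joint torques, N m; "tcp_pos": TCP position; "orientation": TCP orientation; "contact_force": force on the tool from outside, world axes, zero at the start; "moment": the same for the moment, N m; "grip_width": finger opening in m; "gripper_force": force on a finger pad.
Only numpy, scipy, OpenCV 4.12 (cv2) and the standard library are available. Lean on these libraries where they do the work, as an engineer would, in place of code of your own. Each camera call takes 0.05 s, during which the arm holds its last target. There are 200 camera calls.

## Working session

There is one attempt and no reset: what is moved stays moved. The work goes in short steps, Python scripts to look and compute and a tool call to move; the robot and the scene stay as the last step left them, time stands still between calls to the robot, and variables do not carry over. Pictures are saved under pics/ and viewed, at most 10 in all, crops included, and the job is handed in when it is done.

Besides the shell and the picture viewer there is one more tool, called after "Emit:" by a JSON object that holds its "fn" and its "kwargs". apply_moves: Moves the arm, as the interface text tells. Its arguments: {"type":"object","properties":{"moves":{"type":"array"},"grip_force":{"type":"number"}},"required":["moves"]}

```bash
ls; mkdir -p pics; python3 - <<'E'
from bench import *
import cv2,numpy as np
o=telemetry.get_obs();print(o['clock'],o['tcp_pos'],o['orientation'],o['grip_width'])
a=grab_frame("scene");b=grab_frame("top")
cv2.imwrite("pics/s.png",a);cv2.imwrite("pics/t.png",b)
for c in ("scene","top"):
    k=calibration(c);print(c,k['fx'],k['fy'],k['cx'],k['cy'],np.round(k['world_from_camera'],4).tolist())
    for t in ("cheese_a","board_a"):
        for d in silhouettes(t,c): print(c,t,round(d['p'],2),np.round(d['extent']).tolist())
E
```

```text
pics
0.0 [0.23934553 0.63044553 0.20809382] [-5.66713374e-01 -3.08986801e+00  2.93156049e-03] 0.08551139808972366
scene 445.8493239493958 445.8493239493958 278.4568232724272 214.10873195724614 [[0.4317, 0.6323, -0.6433, 1.1716], [0.902, -0.3036, 0.3068, -0.2909], [-0.0013, -0.7127, -0.7014, 0.7595], [0.0, 0.0, 0.0, 1.0]]
scene cheese_a 0.97 [170.0, 212.0, 30.0, 49.0]
scene cheese_a 0.97 [341.0, 177.0, 42.0, 51.0]
scene cheese_a 0.79 [379.0, 267.0, 42.0, 58.0]
scene cheese_a 0.71 [448.0, 248.0, 61.0, 54.0]
scene board_a 0.65 [179.0, 235.0, 154.0, 83.0]
scene board_a 0.63 [341.0, 202.0, 146.0, 91.0]
top 410.50415186443956 410.50415186443956 272.8326324663544 203.6682047068492 [[0.0286, -0.9801, 0.1966, 0.3548], [-0.9992, -0.0334, -0.0207, 0.0102], [0.0269, -0.1959, -0.9803, 1.0033], [0.0, 0.0, 0.0, 1.0]]
top cheese_a 0.9 [153.0, 110.0, 32.0, 48.0]
top cheese_a 0.78 [215.0, 124.0, 49.0, 41.0]
top cheese_a 0.77 [357.0, 256.0, 33.0, 54.0]
top cheese_a 0.74 [157.0, 310.0, 50.0, 27.0]
top cheese_a 0.56 [181.0, 221.0, 24.0, 48.0]
top board_a 0.88 [183.0, 224.0, 140.0, 77.0]
top board_a 0.8 [346.0, 255.0, 150.0, 92.0]
```

```bash
sleep 1; python3 -c "
import cv2,numpy as np
a=cv2.imread('pics/s.png');b=cv2.imread('pics/t.png')
print(a.shape)"
```

```text
(420, 560, 3)
```

View pics/s.png

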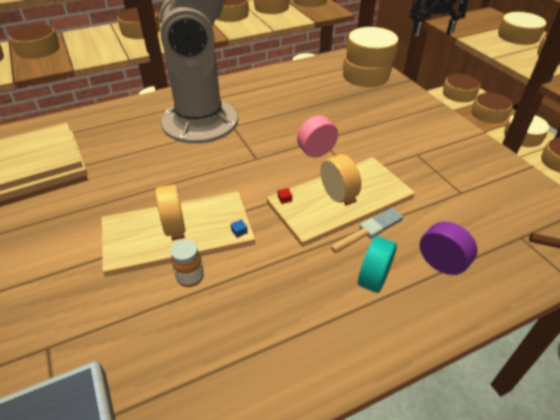

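View pics/t.png

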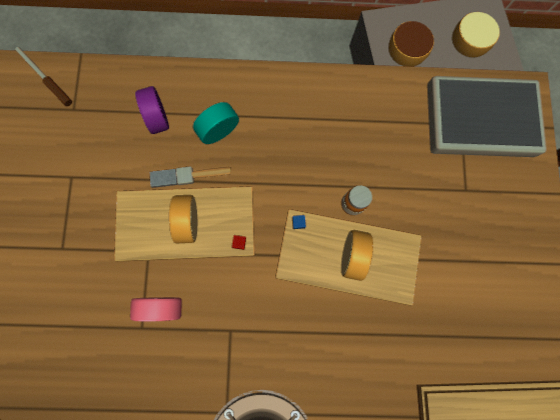

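The scene holds five wheels:

| Wheel | Top px | Scene px |
|---|---|---|
| Orange, on the board with the red tally and brush | (182,219) | (341,177) |
| Orange, on the board with the blue tally and jar | (358,255) | (170,212) |
| Pink | (156,309) | – |
| Purple | (152,110) | – |
| Turquoise | (216,123) | – |

The red-tally wheel is cheese_b and the blue-tally wheel is cheese_a. The other three stand off the boards and are decoys. Next I'll fit the poses and confirm with a crop.

```bash
cat > h.py <<'E'
from bench import *
import cv2,numpy as np
from scipy.optimize import minimize
def proj(c,P):
    k=calibration(c);T=np.linalg.inv(k['world_from_camera']);q=np.asarray(P)@T[:3,:3].T+T[:3,3]
    return np.c_[k['fx']*q[:,0]/q[:,2]+k['cx'],k['fy']*q[:,1]/q[:,2]+k['cy']]
def onplane(c,uv,z):
    k=calibration(c);T=k['world_from_camera'];uv=np.atleast_2d(uv)
    d=np.c_[(uv[:,0]-k['cx'])/k['fx'],(uv[:,1]-k['cy'])/k['fy'],np.ones(len(uv))]@T[:3,:3].T
    return T[:3,3]+d*((z-T[2,3])/d[:,2])[:,None]
def tri(p):
    A=np.zeros((3,3));b=np.zeros(3)
    for c,uv in p.items():
        o=calibration(c)['world_from_camera'][:3,3];d=onplane(c,uv,0)[0]-o;d/=np.linalg.norm(d);M=np.eye(3)-np.outer(d,d);A+=M;b+=M@o
    return np.linalg.solve(A,b)
def near(t,c,uv):
    L=[d for d in silhouettes(t,c) if np.hypot(*(np.array(d['extent'][:2])-uv))<25]
    return L[0] if L else None
E
python3 - <<'E'
from h import *
ims={c:grab_frame(c) for c in("top","scene")}
t=np.linspace(0,2*np.pi,40)
def cyl(x,y,z,w):
    ax=np.array([-np.sin(w),np.cos(w),0]);e=np.array([np.cos(w),np.sin(w),0])
    ring=.055*(np.cos(t)[:,None]*e+np.sin(t)[:,None]*[0,0,1])
    return np.r_[ring+.0225*ax,ring-.0225*ax]+[x,y,z]
for n,px,bp in (("a",{"top":(357,256),"scene":(170,212)},(346,255)),("b",{"top":(181,221),"scene":(341,177)},(183,224))):
    d=near("board_a","top",bp)
    if d:
        c=max(cv2.findContours(d['mask'].astype(np.uint8),0,1)[0],key=cv2.contourArea)[:,0]
        P=onplane("top",c,.022)[:,:2];rc=cv2.minAreaRect((P*1000).astype(np.float32));print(n,"board",rc)
    M={c:near("cheese_a",c,px[c]) for c in px}
    M={c:m['mask'] for c,m in M.items() if m};print(n,list(M))
    X0=tri({c:np.argwhere(m).mean(0)[::-1] for c,m in M.items()});print("tri",X0.round(4))
    def cost(v):
        s=0
        for c,m in M.items():
            k=np.zeros((840*2,1120*2),np.uint8);h=cv2.convexHull(((proj(c,cyl(*v[:3]*[1,1,1],v[3]))+.5)*4).astype(np.float32).round().astype(np.int32));cv2.fillConvexPoly(k,h,1)
            mm=cv2.resize(m.astype(np.uint8),(2240,1680),interpolation=0);s+=1-(k&mm).sum()/(k|mm).sum()
        return s
    best=min((minimize(cost,[*X0,w],method="Nelder-Mead",options=dict(initial_simplex=np.array([*X0,w])+np.r_[np.zeros((1,4)),np.diag([.01,.01,.005,.15])],maxiter=150)) for w in (-.2,.0,.2)),key=lambda r:r.fun)
    print("fit",best.x.round(4),best.fun)
    # where on the scene/top
for n,tp,h in(("tally_a",(299,222),.046),("tally_b",(239,242),.046),("jar",(360,192),.09)):
    print(n,onplane("top",tp,h).round(3))
a=cv2.resize(ims["scene"][140:290,90:430],None,fx=2.3,fy=2.3,interpolation=2);cv2.imwrite("pics/c.png",a)
E
```

```text
a board ((430.6129150390625, -195.2948455810547), (332.84405517578125, 174.7262725830078), 80.76301574707031)
a ['top', 'scene']
tri [ 0.4297 -0.2023  0.0754]
fit [ 0.4297 -0.2012  0.0741 -0.1601] 0.1275213689021082
b board ((498.3511657714844, 200.74874877929688), (172.82749938964844, 328.7202453613281), 3.377117156982422)
b ['top']
tri [ 0.3329 -0.0175  1.1429]
fit [ 0.2087 -0.1721  1.9288  0.0634] 0.037965881698498016
tally_a [[ 0.505 -0.073  0.046]]
tally_b [[0.453 0.066 0.046]]
jar [[ 0.572 -0.208  0.09 ]]
```

View pics/c.png

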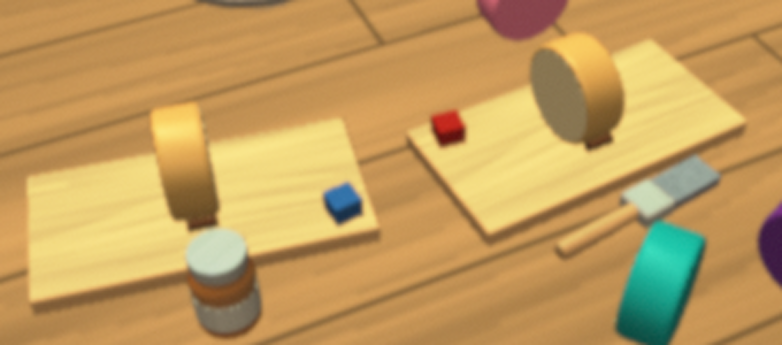

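The crop confirms both: cheese_a at (185,160) with its pale side to the blue tally, and cheese_b at (577,88) with its pale face to the red tally. Cheese_a fits with the centre at 0.074 m and yaw matching the board. I still need to refit cheese_b, because the scene network missed it that time.

```bash
cat >> h.py <<'E'
from scipy.spatial.transform import Rotation as Ro
def rel(target,ang):  # shift in present tool axes and turn (deg about tool z) to have tool y at world angle ang
    o=telemetry.get_obs();R=Ro.from_rotvec(o['orientation']).as_matrix()
    y=np.degrees(np.arctan2(R[1,1],R[0,1]))
    print(o['clock'],o['tcp_pos'].round(4) if hasattr(o['tcp_pos'],'round') else o['tcp_pos'],"yang",y,"z",R[:,2].round(3),"shift_mm",(R.T@(np.array(target)-o['tcp_pos'])*1000).round(1),"turn units",-(ang-y)/6, "F",o['contact_force'])
E
python3 - <<'E'
from h import *
grab_frame("scene");grab_frame("top")
m={}
for c,uv in(("top",(181,221)),("scene",(341,177))):
    d=near("cheese_b",c,uv)
    if d: m[c]=np.argwhere(d['mask']).mean(0)[::-1]; print(c,d['p'],d['extent'],m[c])
    m.setdefault(c,uv)
X=tri(m);print("b",X.round(4))
w=np.radians(3.4);u=np.array([-np.sin(w),np.cos(w),0]);p=X-u*.080;p[2]=.16
print(p);rel(p,93.4)
E
```

```text
top 0.91 [182.7, 218.8, 25.5, 44.8] [182.59537111 218.57781325]
scene 0.88 [341.2, 177.2, 41.3, 51.7] [340.39167209 178.1080026 ]
b [0.4989 0.1941 0.0765]
[0.50362456 0.1142437  0.16      ]
0.9 [0.2396 0.6311 0.2091] yang 69.21209116410691 z [ 0.  0. -1.] shift_mm [-430.3 -389.5   49.1] turn units -4.031318139315516 F [-0.05124843  0.49418165 -0.12898152]
```

Cheese_b's centre is at (0.499, 0.194, 0.0765), which is the right height and 7 mm from the board's middle. Next I go to the pale (-y) side, staying above everything with the fingers shut.

Emit:
{"fn": "apply_moves", "kwargs": {"moves": [[0,0,0,-0.026,-0.024,0,-1],[0,0,0,-0.026,-0.024,0,-1],[0,0,0,-0.026,-0.024,0,-1],[0,0,0,-0.026,-0.024,0,-1],[0,0,0,-0.026,-0.024,0,-1],[0,0,0,-0.026,-0.024,0,-1],[0,0,0,-0.026,-0.024,0,-1],[0,0,0,-0.026,-0.024,0,-1]]}}

```text
clock: 1.57
tcp_pos: [0.3665, 0.3762, 0.2094]
orientation: [0.567, 3.09, 0.001]
contact_force: [1.5, 1.3, -0.1]
grip_width: 0.0001
gripper_force: 0.0
```

Emit:
{"fn": "apply_moves", "kwargs": {"moves": [[0,0,0,-0.028,-0.025,0,-1],[0,0,0,-0.028,-0.025,0,-1],[0,0,0,-0.028,-0.025,0,-1],[0,0,0,-0.028,-0.025,0,-1],[0,0,0,-0.028,-0.025,0,-1],[0,0,0,-0.028,-0.025,0,-1],[0,0,0,-0.028,-0.025,0,-1],[0,0,0,-0.026,-0.022,0,-1]]}}

```text
clock: 2.23
tcp_pos: [0.5042, 0.1124, 0.2095]
orientation: [0.568, 3.089, 0.001]
contact_force: [0.8, 1.1, 0.1]
grip_width: 0.0001
gripper_force: 0.0
```

Emit:
{"fn": "apply_moves", "kwargs": {"moves": [[0,0,-1,0,0,0,-1],[0,0,-1,0,0,0,-1],[0,0,-1,0,0,0,-1],[0,0,-1,0,0,0,-1],[0,0,0,0,0,0,-1],[0,0,0,0,0,0,-1],[0,0,0,0,0,0,-1],[0,0,0,0,0,0,-1]]}}

```text
clock: 2.9
tcp_pos: [0.5035, 0.1148, 0.2092]
orientation: [-0.085, 3.14, 0.0]
contact_force: [-0.1, 0.0, -0.9]
grip_width: 0.0001
gripper_force: 0.0
```

```bash
python3 -c "
from h import *
rel([.5036,.1142,.115],93.4)"
```

```text
2.9 [0.5035 0.1148 0.2092] yang 93.0952763599399 z [ 0.  0. -1.] shift_mm [-0.1 -0.6 94.2] turn units -0.05078727334335061 F [-0.14281872  0.00604911 -0.8578004 ]
```

Emit:
{"fn": "apply_moves", "kwargs": {"moves": [[0,0,0,0,0,0.016,-1],[0,0,0,0,0,0.016,-1],[0,0,0,0,0,0.016,-1],[0,0,0,0,0,0.016,-1],[0,0,0,0,0,0.016,-1],[0,0,0,0,0,0.012,-1],[0,0,0,0,0,0,-1],[0,0,0,0,0,0,-1]]}}

```text
clock: 3.57
tcp_pos: [0.5032, 0.1147, 0.1168]
orientation: [0.087, -3.139, 0.001]
contact_force: [-0.4, -0.4, -0.6]
grip_width: -0.0002
gripper_force: 0.0
```

Emit:
{"fn": "apply_moves", "kwargs": {"moves": [[0,0,0,0,0.006,0,-1],[0,0,0,0,0.006,0,-1],[0,0,0,0,0.006,0,-1],[0,0,0,0,0.006,0,-1],[0,0,0,0,0.004,0,-1],[0,0,0,0,0.004,0,-1],[0,0,0,0,0.004,0,-1],[0,0,0,0,0.004,0,-1]]}}

```text
clock: 4.23
tcp_pos: [0.5012, 0.1551, 0.1171]
orientation: [-0.088, 3.14, -0.0]
contact_force: [-0.2, -1.2, 0.2]
grip_width: -0.0001
gripper_force: 0.0
```

Emit:
{"fn": "apply_moves", "kwargs": {"moves": [[0,0,0,0,0.004,0,-1],[0,0,0,0,0.004,0,-1],[0,0,0,0,0.004,0,-1],[0,0,0,0,0.004,0,-1],[0,0,0,0,0.004,0,-1],[0,0,0,0,0.004,0,-1],[0,0,0,0,0.004,0,-1],[0,0,0,0,0.004,0,-1]]}}

```text
clock: 4.9
tcp_pos: [0.4994, 0.1871, 0.1171]
orientation: [0.088, -3.14, 0.0]
contact_force: [0.3, 0.6, 0.4]
grip_width: -0.0
gripper_force: 0.0
```

```bash
python3 -c "
from h import *
rel([.5036,.1142,.115],93.4)
cv2.imwrite('pics/d.png',cv2.resize(grab_frame('scene')[130:270,240:440],None,fx=3,fy=3))"
```

```text
4.9 [0.4994 0.1871 0.1171] yang 93.21200872858358 z [-0. -0. -1.] shift_mm [ -0.1 -73.    2.1] turn units -0.03133187856940367 F [0.32044037 0.5567196  0.44545883]
```

View pics/d.png

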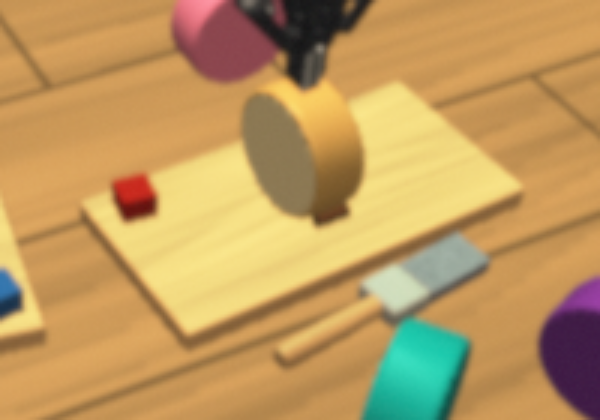

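The finger shows at about (312,70), behind the rim, while the cheese seems unmoved. I'll check by projecting the TCP into both views.

```bash
python3 - <<'E'
from h import *
P=telemetry.get_obs()['tcp_pos']
b=grab_frame('top');s=grab_frame('scene')
m={}
for c,uv in(("top",(183,219)),("scene",(341,178))):
    d=near("cheese_b",c,uv); print(c,proj(c,[P,P+[0,0,.05],[.4989,.1941,.0765]]).round(1).tolist(), d and (d['extent'],np.argwhere(d['mask']).mean(0)[::-1]))
def cr(im,c,u,v):
    im=im.copy()
    p=proj(c,[P])[0];cv2.circle(im,tuple(int(i) for i in p),2,(0,255,0),-1)
    return cv2.resize(im[v-60:v+60,u-60:u+60],(390,390),interpolation=2)
cv2.imwrite('pics/e.png',np.hstack([cr(b,'top',183,219),cr(s,'scene',341,178)]))
E
```

```text
top [[182.1, 215.6], [177.5, 211.5], [182.8, 218.7]] ([185.1, 220.2, 23.4, 49.8], array([185.46895425, 227.53267974]))
scene [[340.2, 165.4], [342.4, 147.7], [340.7, 178.0]] ([340.5, 178.6, 43.6, 45.4], array([340.24670825, 179.18087318]))
```

View pics/e.png

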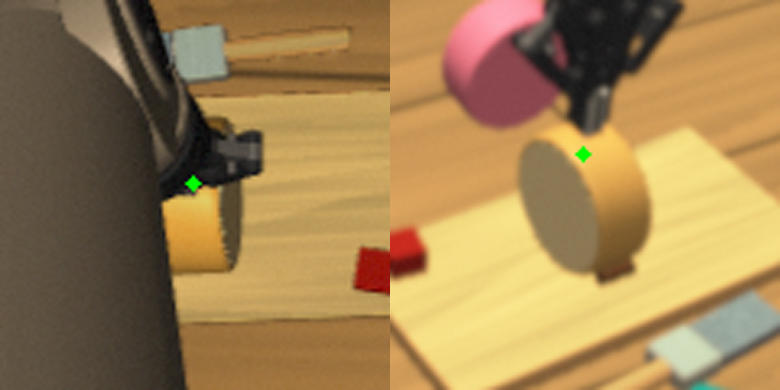

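```bash
python3 - <<'E'
from h import *
w=grab_frame('wrist');k=calibration('wrist');print({a:np.round(b,3).tolist() for a,b in k.items()})
def wp(p):
    q=np.linalg.inv(k['mount'])@np.r_[p,1];r=np.hypot(q[0],q[1]);t=np.arctan2(r,q[2]);return k['cx']+k['fx']*t*q[0]/r,k['cy']+k['fy']*t*q[1]/r
print('tcp',wp([0,0,0]),'grasp',wp([0,0,-.019]))
o=telemetry.get_obs();R=Ro.from_rotvec(o['orientation']).as_matrix()
for p in([.4989,.1941,.132],[.453,.066,.046]): print(wp(R.T@(np.array(p)-o['tcp_pos'])))
cv2.imwrite('pics/f.png',w)
for d in silhouettes('cheese_b','wrist'): print(d['p'],d['extent'])
E
```

```text
{'fx': 325.192, 'fy': 325.192, 'cx': 277.546, 'cy': 207.482, 'mount': [[0.0, -0.965, -0.261, 0.066], [1.0, -0.0, 0.0, -0.0], [-0.0, -0.261, 0.965, -0.165], [0.0, 0.0, 0.0, 1.0]]}
tcp (np.float64(277.7067889111273), np.float64(244.66815385808627)) grasp (np.float64(277.73238340101744), np.float64(258.9417438106002))
(np.float64(293.14913064610244), np.float64(255.2907779092348))
(np.float64(126.42156508483038), np.float64(143.7210149365182))
0.92 [375.5, 4.5, 86.3, 9.1]
0.78 [288.1, 216.6, 90.5, 152.0]
```

View pics/f.png

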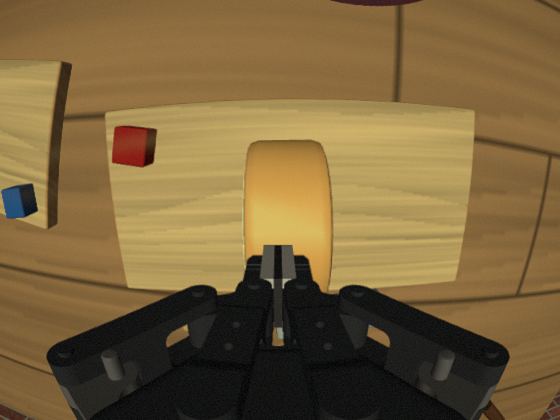

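The wrist view shows the tips at (278,245), over the rim at columns 245–332, so they passed above the wheel without touching it. The true tip is therefore higher than telemetry says. I'll measure the offset from the board corners in this view.

```bash
python3 - <<'E'
from h import *
from scipy.optimize import least_squares
w=cv2.imread('pics/f.png');k=calibration('wrist');o=telemetry.get_obs();R0=Ro.from_rotvec(o['orientation'])
def wp(p):
    q=np.linalg.inv(k['mount'])@np.r_[p,1];r=np.hypot(q[0],q[1]);t=np.arctan2(r,q[2]);return np.array([k['cx']+k['fx']*t*q[0]/r,k['cy']+k['fy']*t*q[1]/r])
a=np.radians(3.4);c=np.array([.4984,.2007]);ex=np.array([np.cos(a),np.sin(a)]);ey=np.array([-ex[1],ex[0]])
C=[np.r_[c+s*.085*ex+t*.165*ey,.022] for s,t in((1,-1),(1,1),(-1,1),(-1,-1))]
U=np.array([[105,112],[474,111],[457,280],[129,288]],float)
g=cv2.cvtColor(w,6);
f=lambda v:(np.array([wp((Ro.from_rotvec(v[3:])*R0).inv().apply(p-(o['tcp_pos']+v[:3]))) for p in C])-U).ravel()
print(f(np.zeros(6)).reshape(-1,2).round(1).tolist())
r=least_squares(lambda v:f(np.r_[v[:3],0,0,v[3]]),np.zeros(4));print('pos only+yaw',r.x.round(4),r.fun.round(1))
r=least_squares(f,np.zeros(6));print('full',r.x.round(4),r.fun.round(1))
E
```

```text
[[20.2, 174.3], [-19.1, 172.0], [19.7, -169.8], [-25.0, -179.9]]
pos only+yaw [-0.0593 -0.009   0.216  -0.0162] [  85.6  145.2  -83.2  141.7  -58.9 -130.8   51.9 -135.5]
full [ 1.0000e-03 -2.5000e-03 -1.9310e-01  2.0500e-01 -3.1324e+00  1.2500e-02] [ 0.8 -0.1  0.8 -1.3 -1.5  0.5 -0.1  0.9]
```

```bash
python3 - <<'E'
from h import *
from scipy.optimize import least_squares
k=calibration('wrist');o=telemetry.get_obs();R0=Ro.from_rotvec(o['orientation'])
def wp(p):
    q=np.linalg.inv(k['mount'])@np.r_[p,1];r=np.hypot(q[0],q[1]);t=np.arctan2(r,q[2]);return np.array([k['cx']+k['fx']*t*q[0]/r,k['cy']+k['fy']*t*q[1]/r])
a=np.radians(3.4);c=np.array([.4984,.2007]);ex=np.array([np.cos(a),np.sin(a)]);ey=np.array([-ex[1],ex[0]])
C=[np.r_[c+s*.085*ex+t*.165*ey,.022] for s,t in((-1,-1),(-1,1),(1,1),(1,-1))]
U=np.array([[105,112],[474,111],[457,280],[129,288]],float)
f=lambda v:(np.array([wp((Ro.from_rotvec(v[3:])*R0).inv().apply(p-(o['tcp_pos']+v[:3]))) for p in C])-U).ravel()
print(f(np.zeros(6)).reshape(-1,2).round(1).tolist())
r=least_squares(lambda v:f(np.r_[v[:3],0,0,v[3]]),np.zeros(4));print('pos+yaw',r.x.round(4),r.fun.round(1))
r=least_squares(f,np.zeros(6));print('full',r.x.round(4),r.fun.round(1))
E
```

```text
[[-1.0, -3.9], [2.7, -0.8], [-2.1, 3.0], [-3.8, -1.7]]
pos+yaw [-0.0016 -0.0012  0.003  -0.0133] [ 0.7  0.3  0.9 -1.6 -1.5  0.9  0.   0.3]
full [-0.0012 -0.0026  0.0028  0.0078  0.0029 -0.012 ] [ 0.8 -0.1  0.8 -1.3 -1.5  0.5 -0.1  0.9]
```

The camera and telemetry agree within 3 mm, so the arm is where it says it is. The visible fingertips, though, seem about 20 mm shorter than the TCP. I'll back off and look at the tips in the clear.

Emit:
{"fn": "apply_moves", "kwargs": {"moves": [[0,0,0,0,-0.008,0,-1],[0,0,0,0,-0.01,0,-1],[0,0,0,0,-0.01,0,-1],[0,0,0,0,-0.01,0,-1],[0,0,0,0,-0.012,0,-1],[0,0,0,0,-0.012,0,-1],[0,0,0,0,-0.01,0,-1],[0,0,0,0,0,0,-1]]}}

```text
clock: 5.92
tcp_pos: [0.5036, 0.1115, 0.1171]
orientation: [0.082, -3.14, 0.002]
contact_force: [0.2, -1.2, 0.3]
grip_width: 0.0001
gripper_force: 0.0
```

```bash
python3 - <<'E'
from h import *
P=telemetry.get_obs()['tcp_pos'];print(P,telemetry.get_obs()['grip_width'])
s=grab_frame('scene');w=grab_frame('wrist')
k=calibration('wrist')
def wp(p):
    q=np.linalg.inv(k['mount'])@np.r_[p,1];r=np.hypot(q[0],q[1]);t=np.arctan2(r,q[2]);return np.array([k['cx']+k['fx']*t*q[0]/r,k['cy']+k['fy']*t*q[1]/r])
s=cv2.resize(s[95:215,250:400],None,fx=3,fy=3,interpolation=2)
for h in(0,.019,.04):
    p=(proj('scene',[P+[0,0,h]])[0]-[250,95])*3;cv2.circle(s,tuple(int(i) for i in p),2,(0,255,0),-1)
    for x in(0,.011): cv2.circle(w,tuple(int(i) for i in wp([x,0,-h])),1,(0,255,0) if x==0 else (0,0,255),-1)
w=cv2.resize(w[180:300,210:350],(420,360),interpolation=2)
cv2.imwrite('pics/g.png',np.hstack([s[:360],w[:360]]) if 450+420<=800 else np.hstack([s[:,60:430],w]))
E
```

```text
[0.50364397 0.11148501 0.11714296] 6.281471518827483e-05
```

View pics/g.png

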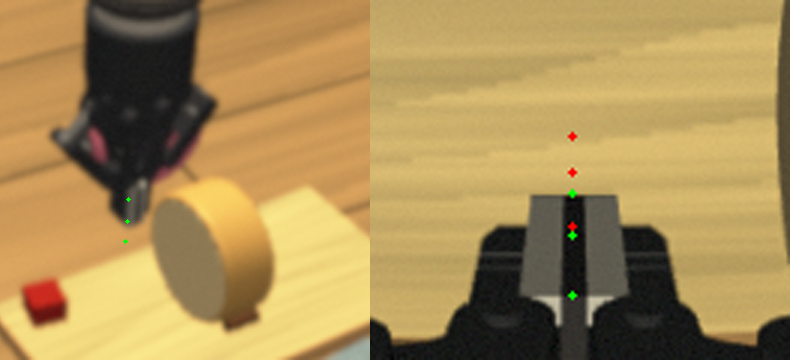

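In the clear, the visible tip in the scene crop is at (130,222), right on the 19 mm mark, so the real tips sit about 20 mm above the reported TCP. I'll go 26 mm lower and repeat the push.

Emit:
{"fn": "apply_moves", "kwargs": {"moves": [[0,0,0,0,0,0.013,-1],[0,0,0,0,0,0.013,-1],[0,0,0,0,0.008,0,-1],[0,0,0,0,0.008,0,-1],[0,0,0,0,0.008,0,-1],[0,0,0,0,0.006,0,-1],[0,0,0,0,0.004,0,-1],[0,0,0,0,0.004,0,-1]]}}

```text
clock: 6.68
tcp_pos: [0.5016, 0.1538, 0.0916]
orientation: [-0.09, 3.14, 0.001]
contact_force: [0.1, 0.1, -0.7]
grip_width: -0.0003
gripper_force: 0.0
```

Emit:
{"fn": "apply_moves", "kwargs": {"moves": [[0,0,0,0,0.003,0,-1],[0,0,0,0,0.003,0,-1],[0,0,0,0,0.003,0,-1],[0,0,0,0,0.003,0,-1],[0,0,0,0,0.003,0,-1],[0,0,0,0,0.003,0,-1],[0,0,0,0,0.003,0,-1],[0,0,0,0,0.003,0,-1]]}}

```text
clock: 7.35
tcp_pos: [0.5, 0.177, 0.0911]
orientation: [0.088, -3.14, -0.0]
contact_force: [-0.4, 0.4, 1.2]
grip_width: -0.0002
gripper_force: 0.4
```

```bash
python3 - <<'E'
from h import *
o=telemetry.get_obs();print(o['clock'],o['tcp_pos'],o['contact_force'])
cv2.imwrite('pics/i.png',cv2.resize(grab_frame('scene')[95:215,250:400],None,fx=4,fy=4))
d=near('cheese_b','scene',(341,178));print(d and d['extent'])
E
```

```text
7.35 [0.49999542 0.17702949 0.09107681] [-0.40848784  0.40858268  1.17757528]
[344.9, 176.0, 44.3, 50.8]
```

The extent has moved right and there is a small pad force, so the wheel is tipping. I'll keep pushing gently.

Emit:
{"fn": "apply_moves", "kwargs": {"moves": [[0,0,0,0,0.003,0,-1],[0,0,0,0,0.003,0,-1],[0,0,0,0,0.003,0,-1],[0,0,0,0,0.003,0,-1],[0,0,0,0,0.003,0,-1],[0,0,0,0,0.003,0,-1],[0,0,0,0,0.003,0,-1],[0,0,0,0,0.003,0,-1]]}}

```text
clock: 8.12
tcp_pos: [0.4986, 0.2011, 0.091]
orientation: [0.088, -3.14, -0.0]
contact_force: [-0.3, -0.6, 0.5]
grip_width: -0.0
gripper_force: 0.0
```

Emit:
{"fn": "apply_moves", "kwargs": {"moves": [[0,0,0,0,0.003,0,-1],[0,0,0,0,0.003,0,-1],[0,0,0,0,0.003,0,-1],[0,0,0,0,0.002,0,-1],[0,0,0,0,0,0,-1],[0,0,0,0,0,0,-1],[0,0,0,0,0,0,-1],[0,0,0,0,0,0,-1]]}}

```text
clock: 8.78
tcp_pos: [0.4981, 0.2114, 0.0911]
orientation: [0.087, -3.14, 0.0]
contact_force: [0.3, -0.3, -0.2]
grip_width: -0.0002
gripper_force: 0.0
```

```bash
python3 - <<'E'
from h import *
o=telemetry.get_obs();print(o['clock'],o['tcp_pos'],o['contact_force'])
cv2.imwrite('pics/j.png',np.hstack([cv2.resize(grab_frame(c)[v:v+130,u:u+130],(390,390)) for c,u,v in(('scene',290,110),('top',90,150))]))
for d in silhouettes('cheese_b','scene'):print(d['p'],d['extent'])
E
```

```text
8.7833 [0.4980807  0.2113977  0.09110195] [ 0.2577976  -0.25591841 -0.19467093]
0.96 [377.7, 264.9, 43.4, 59.8]
0.75 [169.9, 211.6, 27.9, 49.9]
0.67 [448.1, 248.2, 59.4, 52.9]
0.61 [314.8, 138.7, 37.3, 46.3]
```

View pics/j.png

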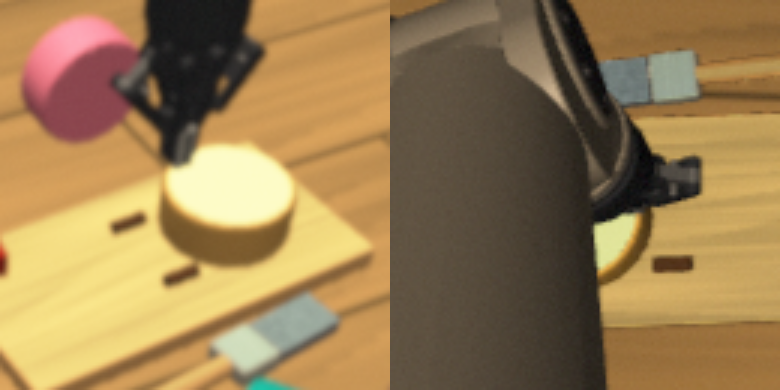

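Cheese_b lies flat with its pale face up at scene crop (228,200), clear of the dowels at (128,222) and (180,275). Now I raise and cross over to the pale (+y) side of cheese_a.

Emit:
{"fn": "apply_moves", "kwargs": {"moves": [[0,0,0,0,0,-0.02,-1],[0,0,0,0,0,-0.03,-1],[0,0,0,0,0,-0.03,-1],[0,0,0,0,0,-0.03,-1],[0,0,0.5,0.006,-0.027,0,-1],[0,0,0.5,0.006,-0.027,0,-1],[0,0,0.5,0.006,-0.027,0,-1],[0,0,0.5,0.006,-0.027,0,-1]]}}

```text
clock: 9.6
tcp_pos: [0.4715, 0.1031, 0.2013]
orientation: [0.245, 3.131, 0.0]
contact_force: [0.4, 0.1, 0.2]
grip_width: -0.0002
gripper_force: 0.0
```

Emit:
{"fn": "apply_moves", "kwargs": {"moves": [[0,0,0,0,-0.027,0,-1],[0,0,0,0,-0.027,0,-1],[0,0,0,0,-0.027,0,-1],[0,0,0,0,-0.027,0,-1],[0,0,0,0,-0.027,0,-1],[0,0,0,0,-0.027,0,-1],[0,0,0,0,-0.027,0,-1],[0,0,0,0,-0.02,0,-1]]}}

```text
clock: 10.27
tcp_pos: [0.439, -0.1045, 0.2013]
orientation: [0.244, 3.132, -0.0]
contact_force: [0.2, -0.3, 1.0]
grip_width: 0.0003
gripper_force: 0.0
```

```bash
python3 - <<'E'
from h import *
grab_frame("scene");grab_frame("top")
m={}
for c,uv in(("top",(357,256)),("scene",(170,212))):
    d=near("cheese_a",c,uv)
    if d: m[c]=np.argwhere(d['mask']).mean(0)[::-1]; print(c,d['extent'])
if len(m)==2:print(tri(m))
rel([.443,-.119,.091],80.8)
E
```

```text
scene [171.1, 211.3, 29.9, 52.3]
10.4667 [ 0.4396 -0.1022  0.2011] yang 81.13807010163177 z [ 0.  0. -1.] shift_mm [ -5.9 -16.1 110.1] turn units 0.05634501693862859 F [1.37046413 0.7377263  0.3211899 ]
```

Emit:
{"fn": "apply_moves", "kwargs": {"moves": [[0,0,0,-0.006,0,0.02,-1],[0,0,0,0,0,0.02,-1],[0,0,0,0,0,0.02,-1],[0,0,0,0,0,0.02,-1],[0,0,0,0,0,0.02,-1],[0,0,0,0,0,0.01,-1],[0,0,0,0,-0.01,0,-1],[0,0,0,0,-0.01,0,-1]]}}

```text
clock: 11.13
tcp_pos: [0.4427, -0.1226, 0.0911]
orientation: [-0.237, -3.132, -0.0]
contact_force: [0.3, -0.2, -0.2]
grip_width: -0.0
gripper_force: 0.0
```

Emit:
{"fn": "apply_moves", "kwargs": {"moves": [[0,0,0,0,-0.01,0,-1],[0,0,0,0,-0.008,0,-1],[0,0,0,0,-0.006,0,-1],[0,0,0,0,-0.004,0,-1],[0,0,0,0,-0.004,0,-1],[0,0,0,0,-0.003,0,-1],[0,0,0,0,-0.003,0,-1],[0,0,0,0,-0.003,0,-1]]}}

```text
clock: 11.8
tcp_pos: [0.4364, -0.1634, 0.0911]
orientation: [-0.24, -3.132, -0.0]
contact_force: [0.5, 0.7, -0.5]
grip_width: -0.0002
gripper_force: 0.0
```

Emit:
{"fn": "apply_moves", "kwargs": {"moves": [[0,0,0,0,-0.003,0,-1],[0,0,0,0,-0.003,0,-1],[0,0,0,0,-0.003,0,-1],[0,0,0,0,-0.003,0,-1],[0,0,0,0,-0.003,0,-1],[0,0,0,0,-0.003,0,-1],[0,0,0,0,-0.003,0,-1],[0,0,0,0,-0.003,0,-1]]}}

```text
clock: 12.47
tcp_pos: [0.4326, -0.1874, 0.0911]
orientation: [-0.241, -3.132, 0.0]
contact_force: [-0.5, 0.5, 0.3]
grip_width: 0.0002
gripper_force: 0.4
```

Emit:
{"fn": "apply_moves", "kwargs": {"moves": [[0,0,0,0,-0.003,0,-1],[0,0,0,0,-0.003,0,-1],[0,0,0,0,-0.003,0,-1],[0,0,0,0,-0.003,0,-1],[0,0,0,0,-0.003,0,-1],[0,0,0,0,-0.003,0,-1],[0,0,0,0,-0.003,0,-1],[0,0,0,0,-0.003,0,-1]]}}

```text
clock: 13.13
tcp_pos: [0.429, -0.2111, 0.0911]
orientation: [-0.241, -3.132, 0.0]
contact_force: [-0.5, -0.2, 0.0]
grip_width: -0.0003
gripper_force: 0.0
```

```bash
python3 - <<'E'
from h import *
rel([.43,-.201,.091],80.8)
cv2.imwrite('pics/k.png',cv2.resize(grab_frame('scene')[140:300,70:270],None,fx=3,fy=3))
E
```

```text
13.1333 [ 0.429  -0.2111  0.0911] yang 81.2113925111042 z [-0. -0. -1.] shift_mm [ 0.5 10.2  0.1] turn units 0.06856541851736608 F [-0.50497964 -0.20502618  0.00970565]
```

View pics/k.png

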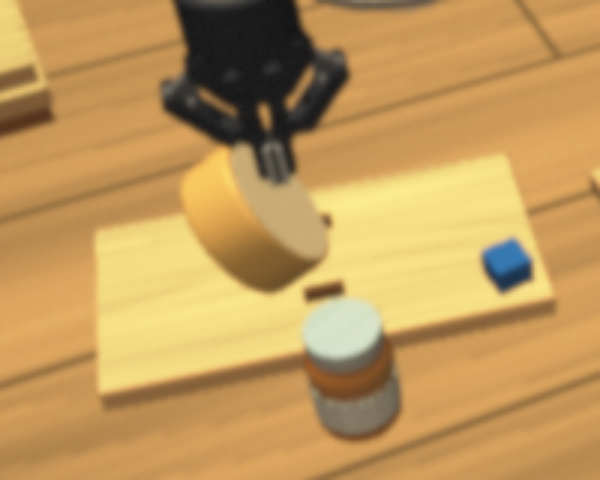

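Cheese_a is mid-fall at crop (255,220), with its pale face turning up. I'll let it settle and then raise clear.

Emit:
{"fn": "apply_moves", "kwargs": {"moves": [[0,0,0,0,-0.003,0,-1],[0,0,0,0,-0.003,0,-1],[0,0,0,0,-0.003,0,-1],[0,0,0,0,0,0,-1],[0,0,0,0,0,0,-1],[0,0,0,0,0,0,-1],[0,0,0,0,0,0,-1],[0,0,0,0,0,0,-1]]}}

```text
clock: 13.85
tcp_pos: [0.4277, -0.2195, 0.0911]
orientation: [-0.24, -3.132, -0.0]
contact_force: [-0.5, 0.2, 0.3]
grip_width: 0.0
gripper_force: 0.0
```

Emit:
{"fn": "apply_moves", "kwargs": {"moves": [[0,0,0,0,0,-0.02,-1],[0,0,0,0,0,-0.03,-1],[0,0,0,0,0,-0.04,-1],[0,0,0,0,0,-0.04,-1],[0,0,0,0,0.04,-0.02,-1],[0,0,0,0,0.04,0,-1],[0,0,0,0,0.04,0,-1],[0,0,0,0,0.04,0,-1]]}}

```text
clock: 14.52
tcp_pos: [0.4518, -0.0625, 0.2405]
orientation: [0.242, 3.13, 0.001]
contact_force: [0.6, 0.4, -0.1]
grip_width: -0.0
gripper_force: 0.0
```

```bash
python3 - <<'E'
from h import *
print(telemetry.get_obs()['clock'],telemetry.get_obs()['tcp_pos'])
cv2.imwrite('pics/l.png',np.hstack([cv2.resize(grab_frame('scene')[120:300,90:430],None,fx=2.3,fy=2.3)]))
m={}
for c,t in(('top','cheese_a'),('scene','cheese_a')):
    if c=='top': grab_frame('top')
    for d in silhouettes(t,c): print(c,round(d['p'],2),d['extent'],onplane(c,np.argwhere(d['mask']).mean(0)[::-1],.05).round(3))
E
```

```text
14.5167 [ 0.45182949 -0.06253344  0.24054135]
top 0.95 [152.1, 111.9, 32.7, 48.6] [[0.773 0.296 0.05 ]]
top 0.85 [214.8, 122.3, 48.5, 42.7] [[0.745 0.138 0.05 ]]
top 0.69 [151.8, 223.6, 50.1, 49.6] [[0.493 0.271 0.05 ]]
top 0.6 [158.2, 308.4, 54.6, 23.5] [[0.298 0.246 0.05 ]]
top 0.57 [398.5, 261.9, 29.4, 51.3] [[ 0.418 -0.3    0.05 ]]
scene 0.94 [365.2, 177.3, 48.2, 43.5] [[0.501 0.265 0.05 ]]
scene 0.71 [139.3, 229.9, 55.3, 42.3] [[ 0.426 -0.281  0.05 ]]
scene 0.7 [447.7, 248.2, 58.8, 54.9] [[0.768 0.297 0.05 ]]
scene 0.64 [380.9, 264.1, 44.6, 54.1] [[0.738 0.138 0.05 ]]
scene 0.56 [316.0, 138.8, 40.0, 42.4] [[0.293 0.246 0.05 ]]
scene 0.43 [366.0, 230.7, 72.7, 40.5] [[0.65 0.18 0.05]]
```

View pics/l.png

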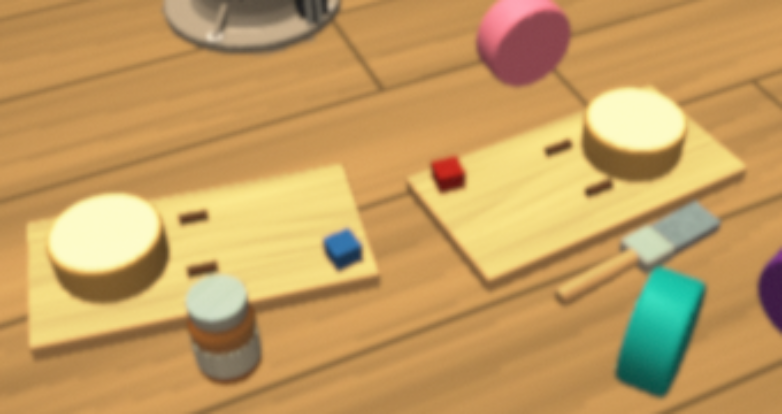

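Cheese_a at (107,245) and cheese_b at (635,132) both lie flat with pale faces up, about 85 and 70 mm along their boards. The tally blocks, jar and brush haven't moved.

```bash
python3 -c "
from bench import order;print(order.hand_in())"
```

```text
the job is handed in; nothing more can be done
None
```

Both cheeses lie flat on their own boards with the pale face up, the tally blocks, jar and brush look undisturbed, and the job is handed in; the hand-in returned no verdict.

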